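# Hang a file pocket in its gap in the row

### The job

Pick up the loose hanging pocket by its tab and file it in the gap in the middle of the row in the file box: lower it gently, letting it nose its neighbours apart, and feel for the rails until both of its hooks straddle them and it hangs fully home; only then let go. Never force it against the rails or the other pockets, leave those hanging on their hooks, and do not push the other things on the desk about.

Things in the scene. Friction and masses are not known exactly. Their poses are not given: they have to be found in the camera images.
- file_box: Black open-topped file box fixed to the desk, 262 (x) x 256 (y) mm, walls 72 high; origin: centre of its underside. Inside stands a wire frame with two flat steel rails (4 mm thick in y, on edge) along the box's x, 208 mm apart between centres, tops 130 mm over the box's underside, black stops at their ends (x = +-105 mm). Pockets hang from the rails in a row along x.
- rail_middle (a point): Nominal point midway between the rails, level with their tops, on the box (130 mm over its origin, x, y as its origin; axes as the box). The frame really stands with side play: up to 8 mm to either side (box y) of this point. Where it stands is not reported; it must be seen or felt. Light pushes do not shift it.
- pocket: Pocket to be hung, upright on the desk: rigid grey plastic with papers, 28 mm thick (x), 186 wide (y), 103 high, about 300 g; foot 18 mm wide, flaring to 28 mm over the lowest 22 mm. Origin: centre of the underside, z up. Along y on top a 5 mm round steel bar, underside at height 104, ends each side in a flat 4 mm thick hook, tip down at height 94.5; inner faces 215 mm apart.
- tab (a point): Middle of the new pocket's grip tab, 125 mm over its underside: flat, 8 mm thick (pocket x), 44 mm wide (y), from 103 to 147 mm over the underside. Hung home, the pocket's underside is 26 mm over the box's; its hooks then straddle both rails from outside with 1.5 mm side play. Off to a side, a hook sits on a rail and holds the pocket 9.5 mm too high.
- hung_1: Hung pocket nearest the robot: 16 mm thick (x), 176 wide (y), 103 high; bar and hooks like the new one's, but hooks 231 mm apart. Tab as on the new one, but 62 mm left (+y) of the middle. Origin: centre of the underside. Underside 26 mm over the box's. About 250 g, 9 mm side play on the rails; slides along them and swings when nudged.
- hung_2: Second hung pocket, just before the gap; as hung_1, but its tab is 62 mm right (-y) of the middle. Origin: centre of the underside.
- hung_3: Third hung pocket, just behind the gap; as hung_1, tab 62 mm left (+y). Origin: centre of the underside. The free gap between hung_2 and hung_3 is 21 to 25 mm: less than the new pocket's 28 mm, more than its 18 mm foot, so that its flare parts them.
- hung_4: Fourth hung pocket, farthest from the robot; as hung_1, but its tab is 62 mm right (-y) of the middle. Origin: centre of the underside.
- stapler: Red and black stapler, 150x34x42 mm, lying loose on the desk near the work; bystander. Origin under its centre.
- calculator: Grey desk calculator, 201x148x38 mm, loose on the desk far right; bystander. Origin under its centre.
- tape_measure: Tape measure, 60x66x31 mm, loose on the desk behind the pocket; bystander. Origin under its centre.

How it is judged:
By the outcome, as a careful person would: the job done as asked, in the order asked, and still so for the second after the job is handed in, with the robot touching nothing.
It also fails if it takes over 58 s, if anything falls off the work surface, if the arm or the gripper's body presses on something with over 40 N, if the wrist force passes 120 N, or if a joint passes its speed limit or range.

### The arm

A 6-joint arm with a two-finger parallel gripper is mounted at the origin on a cart in front of the work surface, level with it; the furniture and walls round the work are solid. World frame = base frame: x ahead of the robot, y to its left, z up, the work surface at z = 0. Lengths are in mm, angles in degrees, forces in N, time in s.
With the tool pointing down it reaches from about 300 to 775 mm from the base axis. Payload 14.6 kg.
Tool frame: the origin (TCP) lies at the very end of the fingers, on their centre line; the grasp point (between the pads) lies 19 mm behind it (hold_point_z is the distance from the TCP to the grasp point, in mm); z points along the fingers, y is the line along which they close (so a half turn about z gives the same grasp; the last joint's range is limited). The gripper opens to 94 mm and grips with 3 to 60 N. Pads are 16 mm wide; open, the fingers measure 119 mm over their backs; the gripper's body (75 mm by 177 mm) begins 78 mm behind the grasp point.
Start: joints at [65.856, 17.183, 87.147, -0, 75.671, -3.816], TCP at [191.068, 515.735, 205.446] pointing down, gripper open.
Joint ranges: [-173.82, 173.82], [-45.26, 126.66], [13.44, 144.39], [-59.66, 239.66], [0, 175.72], [-146.38, 146.38]. Speed limits (degrees/s): [127.2, 127.2, 147.25, 180, 180, 180].

### API

Orientations are given as [roll, pitch, yaw] about the fixed x, y, z axes, in that order (R = Rz(yaw) Ry(pitch) Rx(roll)).
In Python, from plant import sense, snapshot, close_job, spot_in, trace, spot_point, hold_point_z gives the robot as it stands.
- The arm moves only by the tool carry_out, never from a script. Its argument "commands" is a list of rows, each a list of 4 numbers: the shift along the tool's x, y, z in units of 15 cm (1.0 is 15 cm), then the turn about the tool's z in units of pi/2 rad (1.0 is pi/2 rad). A call has 1 to 5 rows; each row is the pose to reach, as a shift and turn from the pose commanded when the call began, along the tool's axes at that moment; what a row does not reach only later rows make up. A row lasts 1/12 s, in which the tool goes at most 41.7 mm and 7.16 degrees, less where a joint would pass 70% of its speed; a pose out of reach is approached as far as the arm can. A call with a number of a shift or a turn outside -1 to 1 is refused whole. A call with a gripper value outside its range is refused whole. "hand" is the opening, from -1 (shut) to 1 (fully open), set as the call begins (left out, the last holds). The fingers move at their own pace and stop on an object; the grip force is fixed at half the most. Time passes only in rows, so rows that repeat a pose let the fingers close. It gives the time, the measured TCP pose, the force, the opening and the grip force at its end, in the units of the state.
- sense(): the state, without advancing time (a new reading comes with each control period).
- snapshot(name): name is "scene" or "top"; returns a dict with "frame" (480x640x3 uint8, red, green, blue), "K" (3x3 intrinsics, pixels), "position" and "orientation" of the camera in the world. Camera axes: x right, y down, z forward; pixel columns grow to the right and rows downward; lengths in mm; the calibration is good to about 2 mm. A picture is of the moment at which its call begins. There is no depth.
- close_job(): hands the job in; it is judged then, once.
Trained networks look in a picture, given as the dict that the camera call returned (one of the last four; its "shot" number tells which), for a name from the list of things; names that differ only in an ending like _2 or _b are one class to them, and where a whole thing is asked for, a point or a joint stands for the part that bears it (a point fixed in the world has none). Each returns a list of dicts, best first, with "confidence" (0 to 1); they miss things now and then, are a little off and sometimes report something else, mostly with a low value. They report only what shows in the picture. A call takes as long as a camera call.
- spot_in(picture, thing): "rect" ([centre column, centre row, width, height] in pixels, round what is visible of it).
- trace(picture, thing): "region" (480x640 bool, what is visible of it) and "rect" ([centre column, centre row, width, height] in pixels, round what is visible of it).
- spot_point(picture, thing): "centre" ([column, row] in pixels: a listed point, or the origin of a listed thing).
The state is a dict: "time_s": time; "joints": joint angles; "qd": joint speeds; "effort": joint torques, N m; "ee_pos": TCP position; "tcp_rot": TCP orientation; "contact_force": force on the tool from outside, world axes, zero at the start; "torque": the same for the moment, N m; "opening": opening from 0.0 (shut) to 1.0 (fully open); "finger_force": force on a finger pad.
Only numpy, scipy, OpenCV 4.12 (cv2) and the standard library are available. Lean on these libraries where they do the work, as an engineer would, in place of code of your own. Each camera call takes 0.05 s, during which the arm holds its last target. There are 200 camera calls.

## Working session

There is one attempt and no reset: what is moved stays moved. The work goes in short steps, Python scripts to look and compute and a tool call to move; the robot and the scene stay as the last step left them, time stands still between calls to the robot, and variables do not carry over. Pictures are saved under pics/ and viewed, at most 10 in all, crops included, and the job is handed in when it is done.

Besides the shell and the picture viewer there is one more tool, called after "Request:" as name(argument=value, ...) on one line, values as JSON. carry_out: Moves the arm, as the interface text tells. Shifts and turns lie within -1 to 1; 1 stands for 15 cm of shift or pi/2 rad of turn. Its arguments: {"type":"object","properties":{"commands":{"type":"array"},"hand":{"type":"number"}},"required":["commands"]}

```bash
mkdir -p pics; ls
cat > h.py <<'E'
import numpy as np, cv2
from scipy.spatial.transform import Rotation as R
from plant import *
def cam(p):
    o=np.array(p["orientation"],float)
    M=o if o.shape==(3,3) else (R.from_euler('xyz',o,degrees=True).as_matrix() if o.size==3 else R.from_quat(o).as_matrix())
    return np.array(p["K"]),M,np.array(p["position"],float)
def ray(p,px,z):
    K,M,t=cam(p); d=M@np.linalg.solve(K,[px[0],px[1],1]); return t+d*(z-t[2])/d[2]
def proj(p,X):
    K,M,t=cam(p); q=K@(M.T@(np.array(X,float)-t)); return q[:2]/q[2]
def save(p,n): cv2.imwrite(f"pics/{n}.png",cv2.cvtColor(p["frame"],cv2.COLOR_RGB2BGR))
E
python3 - <<'E'
from h import *
s=sense(); print({k:s[k] for k in("time_s","ee_pos","tcp_rot","contact_force","opening")},hold_point_z)
for n in("scene","top"):
    p=snapshot(n); save(p,n+"0"); print(n,p["position"],p["orientation"],p["K"])
    for th in("tab","pocket","file_box","rail_middle","hung_1","stapler","tape_measure"):
        for d in spot_point(p,th)[:5]:
            z={"tab":125,"rail_middle":130,"hung_1":26}.get(th,0)
            print(n,th,np.round(d["centre"],1),round(d["confidence"],2),ray(p,d["centre"],z).round(1))
E
```

```text
pics
{'time_s': 0.0, 'ee_pos': array([190.9488398 , 515.50765158, 204.87486095]), 'tcp_rot': array([-1.79934289e+02, -5.16196872e-03,  1.59674133e+02]), 'contact_force': array([ 0.0716744 , -0.38244284, -0.34691627]), 'opening': 1.0005191688209123} 18.8
scene [1148.43678858  230.81167816 1018.36808616] [-140.82812132   -0.52257322  127.81027984] [[485.28488255   0.         316.28196868]
 [  0.         485.28488255 237.45613314]
 [  0.           0.           1.        ]]
scene tab [326.5 200.2] 0.94 [ 456.1 -263.3  125. ]
scene pocket [323.9 232.7] 0.72 [ 461.1 -264.5    0. ]
scene file_box [452.4 320.7] 0.72 [488.6 140.9  -0. ]
scene hung_1 [453.4 322.8] 0.94 [508.9 147.7  26. ]
scene stapler [260.4 255.1] 0.95 [ 625.2 -349.2    0. ]
scene tape_measure [325.6 304.2] 0.83 [ 638.8 -124.2    0. ]
top [ 450.6964861  -199.63221908 1260.63161023] [-175.24646856    1.01387029  -89.06019411] [[451.38837646   0.         326.09008373]
 [  0.         451.38837646 235.6288668 ]
 [  0.           0.           1.        ]]
top tab [360.6 267.3] 0.64 [ 466.4 -265.8  125. ]
top pocket [353.5 269.3] 0.93 [ 462.3 -253.4    0. ]
top pocket [210.2 245.5] 0.25 [522.5 149.7   0. ]
top file_box [209.7 256.9] 0.86 [490.4 149.9   0. ]
top rail_middle [198.  258.6] 0.69 [481.6 143.2 130. ]
top hung_1 [209.8 279. ] 0.92 [429.2 140.1  26. ]
top hung_1 [206.3 247.7] 0.68 [514.8 153.   26. ]
top hung_1 [206.6 256.6] 0.65 [490.3 151.2  26. ]
top stapler [384.9 213.2] 0.92 [ 620.8 -339.7    0. ]
top tape_measure [305.8 203.7] 0.94 [ 644.7 -116.9    0. ]
```

View pics/scene0.png

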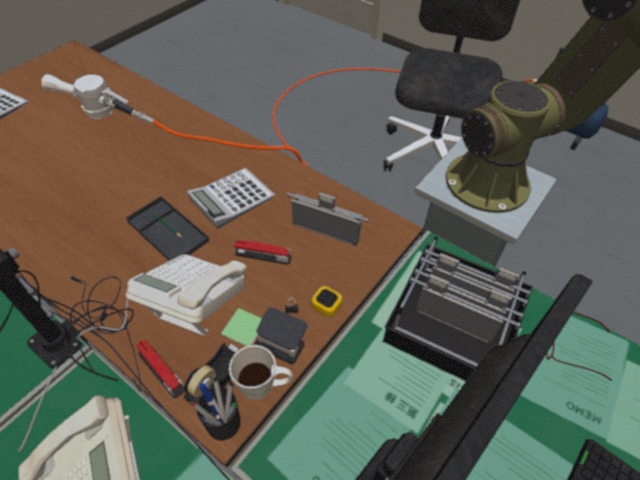

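View pics/top0.png

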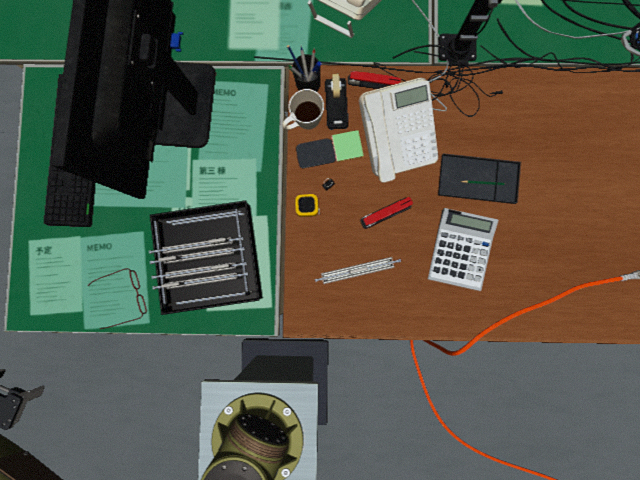

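Run:
```python
from h import *
a=cv2.imread("pics/top0.png")
A=cv2.resize(a[198:318,145:265],None,fx=5,fy=5,interpolation=cv2.INTER_CUBIC)
cv2.imwrite("pics/c1.png",A)
B=cv2.resize(a[245:300,305:410],None,fx=7,fy=7,interpolation=cv2.INTER_CUBIC)
cv2.imwrite("pics/c2.png",B)
```

```text
(no output)
```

View pics/c1.png

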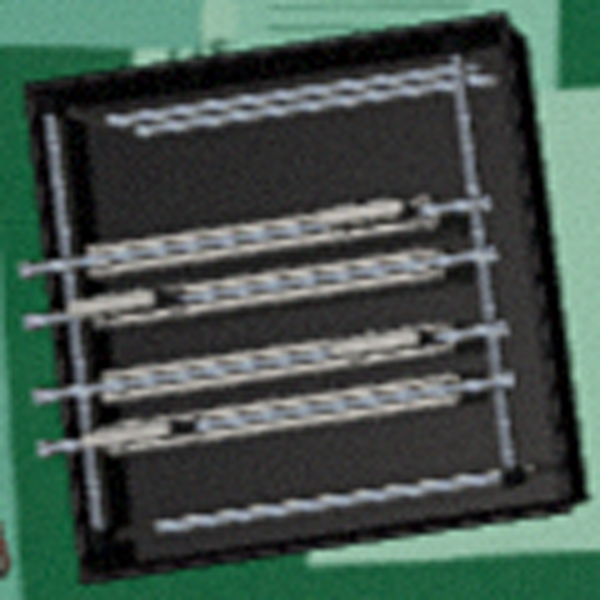

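View pics/c2.png

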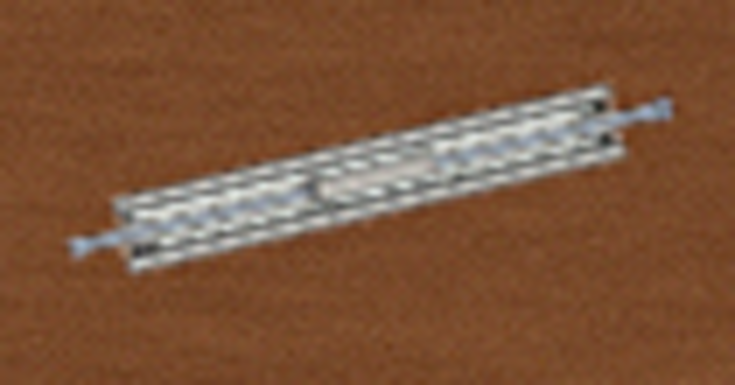

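```bash
cat > m.py <<'E'
from h import *
p=snapshot("top")
f=lambda u,v,s,ox,oy:((u+.5)/s-.5+ox,(v+.5)/s-.5+oy)
def seg(name,a,b,s,ox,oy,z):
    A,B=ray(p,f(*a,s,ox,oy),z),ray(p,f(*b,s,ox,oy),z);d=A-B
    print(name,A.round(1)[:2],B.round(1)[:2],"mid",((A+B)/2).round(1)[:2],"len",np.hypot(*d[:2]).round(1),"dir",np.degrees(np.arctan2(d[1],d[0])).round(2));return (A+B)/2
c=(5,145,198)
for n,a,b in(("h4",(28,270),(488,204)),("h3",(35,322),(492,255)),("h2",(40,397),(502,328)),("h1",(45,448),(510,380))): seg(n,a,b,*c,132.5)
seg("gap",(37.5,359.5),(497,291.5),*c,132.5)
seg("railL",(50,120),(97,525),*c,130)
seg("railR",(458,60),(510,465),*c,130)
seg("railtopmid",(50,120),(458,60),*c,130);seg("railbotmid",(97,525),(510,465),*c,130)
k=(7,305,245)
seg("pocket",(80,246),(662,108),*k,106.5)
print("tabtop",ray(p,f(375,175,*k),147).round(1))
seg("boxtopedge",(25,87),(510,12),*c,72);seg("boxbot",(85,580),(588,500),*c,72)
E
python3 m.py
```

```text
h4 [497.2 264.2] [534.   32.8] mid [515.6 148.5] len 234.3 dir 99.04
h3 [471.1 259.3] [508.4  29.9] mid [489.8 144.6] len 232.4 dir 99.23
h2 [433.7 255. ] [471.9  23.8] mid [452.8 139.4] len 234.4 dir 99.39
h1 [408.3 251.2] [446.   18.9] mid [427.2 135.1] len 235.4 dir 99.22
gap [452.4 257.2] [490.1  26.8] mid [471.2 142. ] len 233.4 dir 99.31
railL [573.6 257.7] [370.4 224.2] mid [472. 241.] len 205.9 dir 9.35
railR [607.2  50.9] [403.7  18.1] mid [505.5  34.5] len 206.1 dir 9.15
railtopmid [573.6 257.7] [607.2  50.9] mid [590.4 154.3] len 209.5 dir 99.22
railbotmid [370.4 224.2] [403.7  18.1] mid [387.1 121.2] len 208.8 dir 99.18
pocket [ 433.3 -153.8] [ 486.8 -364.8] mid [ 460.1 -259.3] len 217.6 dir 104.23
tabtop [ 460.5 -258.6  147. ]
boxtopedge [597.4 295.4] [641.4  36.7] mid [619.4 166.1] len 262.4 dir 99.65
boxbot [337.6 251. ] [383.8 -12.3] mid [360.7 119.3] len 267.3 dir 99.95
```

```bash
cat >> h.py <<'E'
def mv(cur,psi,tgt):
    d=np.array(tgt,float)-np.array(cur,float);a=np.radians(psi)
    return (np.array([d[0]*np.cos(a)+d[1]*np.sin(a),d[0]*np.sin(a)-d[1]*np.cos(a),-d[2]])/150).round(4)
def tri(ps,pxs):
    A=[];b=[]
    for p,x in zip(ps,pxs):
        K,M,t=cam(p);d=M@np.linalg.solve(K,[*x,1]);d/=np.linalg.norm(d);P=np.eye(3)-np.outer(d,d);A.append(P);b.append(P@t)
    return np.linalg.lstsq(np.vstack(A),np.hstack(b),rcond=None)[0]
E
python3 - <<'E'
from h import *
s=snapshot("scene");t=snapshot("top")
print("monitor",tri([s,t],[(590,280),(143,197)]).round(),[ray(t,(143,197),z).round() for z in(100,300,500)])
print("tab",tri([s,t],[(326.5,200.2),(358.1,269.5)]).round(1))
print(mv([191.07,515.74,330],104.23,[460,-259,330]))
a=cv2.imread("pics/scene0.png")
cv2.imwrite("pics/c3.png",np.vstack([cv2.resize(a[232:382,380:540],None,fx=4,fy=4,interpolation=cv2.INTER_CUBIC)]))
E
```

```text
monitor [581. 248. 390.] [array([641., 304., 100.]), array([608., 217., 300.]), array([576., 130., 500.])]
tab [ 460.9 -259.5  131.4]
[-5.4472  0.4682 -0.    ]
```

Request:
carry_out(commands=[[0, 0, -0.84, 0.3], [0, 0, -0.84, 0.3], [0, 0, -0.84, 0.3], [0, 0, -0.84, 0.3], [0, 0, -0.84, 0.3]], hand=0)

```text
time_s: 1.37
ee_pos: [191.3, 516.2, 333.8]
tcp_rot: [179.8, -0.1, 132.4]
contact_force: [0.6, -0.1, -0.4]
opening: 0.68
finger_force: 0.0
```

Request:
carry_out(commands=[[0, 0, 0, 0.316], [0, 0, 0, 0.316], [0, 0, 0, 0.316], [0, 0, 0, 0.316], [0, 0, 0, 0.316]])

```text
time_s: 1.78
ee_pos: [191.0, 515.5, 330.0]
tcp_rot: [-179.9, 0.1, 104.1]
contact_force: [-0.2, 1.0, -1.3]
opening: 0.501
finger_force: 0.0
```

View pics/c3.png

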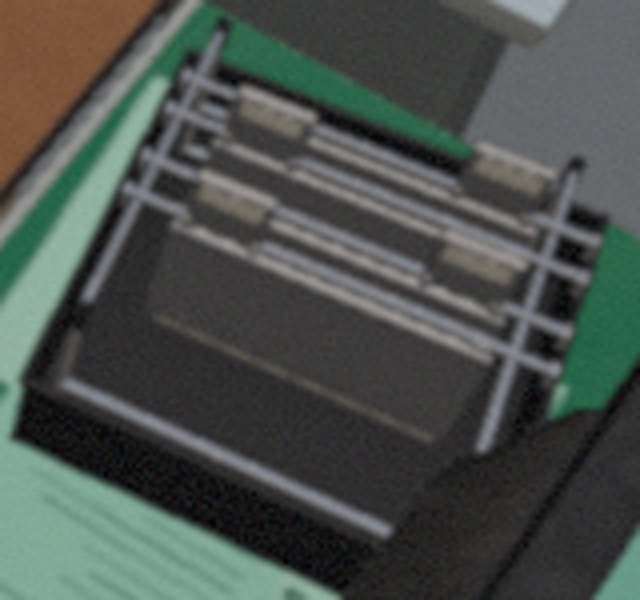

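Request:
carry_out(commands=[[-0.24, 0.02, 0, 0], [-0.48, 0.04, 0, 0], [-0.72, 0.06, 0, 0], [-0.95, 0.078, 0, 0]])

```text
time_s: 2.12
ee_pos: [237.4, 378.7, 330.3]
tcp_rot: [-179.9, 0.1, 104.7]
contact_force: [0.8, 0.1, -0.0]
opening: 0.502
finger_force: 0.0
```

Request:
carry_out(commands=[[-0.24, 0.02, 0, 0], [-0.48, 0.04, 0, 0], [-0.72, 0.06, 0, 0], [-0.95, 0.078, 0, 0]])

```text
time_s: 2.45
ee_pos: [283.7, 243.4, 330.7]
tcp_rot: [-179.9, 0.0, 104.7]
contact_force: [-0.4, 0.8, 0.4]
opening: 0.502
finger_force: 0.0
```

Request:
carry_out(commands=[[-0.24, 0.02, 0, 0], [-0.48, 0.04, 0, 0], [-0.72, 0.06, 0, 0], [-0.95, 0.078, 0, 0]])

```text
time_s: 2.78
ee_pos: [330.0, 108.2, 330.8]
tcp_rot: [-180.0, -0.0, 104.7]
contact_force: [0.4, 0.6, 0.3]
opening: 0.502
finger_force: 0.0
```

Request:
carry_out(commands=[[-0.24, 0.02, 0, 0], [-0.48, 0.04, 0, 0], [-0.72, 0.06, 0, 0], [-0.95, 0.078, 0, 0]])

```text
time_s: 3.12
ee_pos: [376.5, -27.2, 330.8]
tcp_rot: [-180.0, -0.0, 104.6]
contact_force: [0.5, 1.0, -0.5]
opening: 0.5
finger_force: 0.0
```

Request:
carry_out(commands=[[-0.24, 0.02, 0, 0], [-0.48, 0.04, 0, 0], [-0.72, 0.06, 0, 0], [-0.95, 0.078, 0, 0]])

```text
time_s: 3.45
ee_pos: [422.9, -162.5, 330.6]
tcp_rot: [-179.9, -0.0, 104.6]
contact_force: [0.0, 0.5, -0.0]
opening: 0.499
finger_force: 0.0
```

Request:
carry_out(commands=[[-0.24, 0.02, 0, 0], [-0.48, 0.04, 0, 0], [-0.6972, 0.0782, 0.2, 0], [-0.6972, 0.0782, 0.5, 0], [-0.6972, 0.0782, 0.5, 0]])

```text
time_s: 3.87
ee_pos: [458.0, -258.9, 248.8]
tcp_rot: [-179.6, -0.5, 104.5]
contact_force: [0.1, 0.9, -1.8]
opening: 0.499
finger_force: 0.0
```

Run:
```python
from h import *
s=sense();print(s["ee_pos"],s["tcp_rot"],s["opening"])
p=snapshot("scene");t=snapshot("top")
f=lambda u,v:((u+.5)/4-.5+380,(v+.5)/4-.5+232)
for n,a,b,z in(("h4",(557,370),(125,188),132.5),("h3",(568,330),(145,155),132.5),("h2",(583,277),(170,105),132.5),("h1",(600,240),(187,73),132.5),("rR",(88,300),(222,28),130),("rL",(483,450),(575,165),130)):
    A,B=ray(p,f(*a),z),ray(p,f(*b),z);d=A-B;print(n,A[:2].round(1),B[:2].round(1),((A+B)/2)[:2].round(1),np.hypot(*d[:2]).round(1),np.degrees(np.arctan2(d[1],d[0])).round(1))
a=cv2.cvtColor(p["frame"],cv2.COLOR_RGB2BGR);b=cv2.cvtColor(t["frame"],cv2.COLOR_RGB2BGR)
cv2.imwrite("pics/c4.png",np.vstack([cv2.resize(a[150:270,250:410],None,fx=4,fy=4)[:300],cv2.resize(b[235:310,280:440],None,fx=4,fy=4)]))
```

```text
[ 458.02432098 -258.90121474  248.84930947] [-179.57014404   -0.47630522  104.49372442] 0.49942757462765847
h4 [496.7 264.7] [536.6  30.6] [516.6 147.6] 237.5 99.7
h3 [470.6 259.7] [510.4  27.9] [490.5 143.8] 235.2 99.7
h2 [434.7 253.1] [471.2  21.3] [453.  137.2] 234.6 98.9
h1 [406.6 251. ] [444.9  17.4] [425.7 134.2] 236.8 99.3
rR [609.   51.5] [400.6  16.3] [504.8  33.9] 211.4 9.6
rL [561.1 253.8] [365.4 220.5] [463.2 237.1] 198.5 9.6
```

View pics/c4.png

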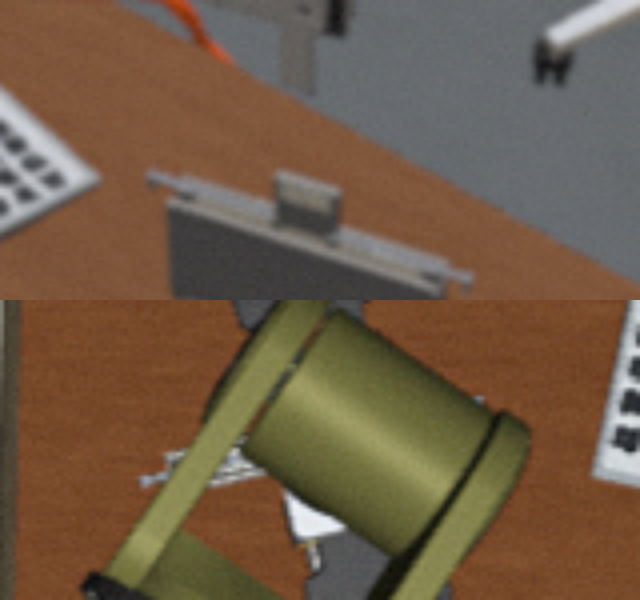

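Request:
carry_out(commands=[[0, 0, 0.2, 0], [0, 0, 0.4, 0], [0, 0, 0.5, 0], [0, 0, 0.5, 0], [0, 0, 0.5, 0]])

```text
time_s: 4.38
ee_pos: [460.7, -258.8, 183.8]
tcp_rot: [179.9, 0.1, 104.4]
contact_force: [-0.5, -0.2, 0.8]
opening: 0.498
finger_force: 0.0
```

Run:
```python
from h import *
s=sense();print(s["ee_pos"],s["tcp_rot"],s["opening"])
p=snapshot("scene")
A,B=ray(p,(365.6,220.1),106.5),ray(p,(288.1,194.9),106.5);d=A-B
print((A+B)/2,np.hypot(*d[:2]),np.degrees(np.arctan2(d[1],d[0])))
```

```text
[ 460.69136859 -258.75915376  183.78733632] [1.79916138e+02 9.04513289e-02 1.04382410e+02] 0.4981529876463491
[ 462.27424572 -259.60177824  106.5       ] 214.67467323748843 104.26364017246784
```

Request:
carry_out(commands=[[0, 0, 0.15, 0], [0, 0, 0.3, 0], [0, 0, 0.43, 0], [0, 0, 0.43, 0], [0, 0, 0.43, 0]])

```text
time_s: 4.85
ee_pos: [460.6, -259.2, 118.7]
tcp_rot: [179.9, 0.1, 104.3]
contact_force: [-0.3, -0.0, 0.5]
opening: 0.502
finger_force: 0.0
```

Request:
carry_out(commands=[[0, 0, 0, 0], [0, 0, 0, 0], [0, 0, 0, 0]], hand=-0.6)

```text
time_s: 5.1
ee_pos: [460.6, -259.3, 118.4]
tcp_rot: [179.9, 0.1, 104.2]
contact_force: [1.0, -0.3, 0.2]
opening: 0.321
finger_force: 0.0
```

Request:
carry_out(commands=[[0, 0, 0.016, 0], [0, 0, 0.016, 0], [0, 0, 0.016, 0], [0, 0, 0.016, 0]])

```text
time_s: 5.43
ee_pos: [460.0, -259.0, 114.6]
tcp_rot: [-180.0, -0.0, 104.2]
contact_force: [0.2, -0.2, -0.6]
opening: 0.199
finger_force: 0.0
```

Request:
carry_out(commands=[[0, 0, 0, 0], [0, 0, 0, 0], [0, 0, 0, 0], [0, 0, 0, 0], [0, 0, 0, 0]], hand=-1)

```text
time_s: 5.85
ee_pos: [460.0, -259.0, 114.5]
tcp_rot: [-180.0, -0.0, 104.2]
contact_force: [-0.5, 0.4, 0.4]
opening: 0.085
finger_force: 30.0
```

Request:
carry_out(commands=[[0, 0, 0, 0], [0, 0, 0, 0], [0, 0, 0, 0], [0, 0, 0, 0]])

```text
time_s: 6.18
ee_pos: [460.0, -259.0, 114.5]
tcp_rot: [-180.0, -0.0, 104.2]
contact_force: [-1.2, -0.3, 0.2]
opening: 0.081
finger_force: 30.0
```

Request:
carry_out(commands=[[0, 0, -0.06, 0], [0, 0, -0.2, 0], [0, 0, -0.4, 0], [0, 0, -0.6, 0], [0, 0, -0.75, 0]])

```text
time_s: 6.6
ee_pos: [460.2, -259.0, 230.0]
tcp_rot: [179.9, 0.1, 104.2]
contact_force: [0.4, 0.5, -2.2]
opening: 0.086
finger_force: 30.0
```

Request:
carry_out(commands=[[0, 0, -0.2, 0], [0, 0, -0.4, 0], [0, 0, -0.52, 0], [0, 0, -0.58, 0], [0, 0, -0.58, 0]])

```text
time_s: 7.02
ee_pos: [460.3, -259.1, 315.9]
tcp_rot: [179.9, 0.1, 104.2]
contact_force: [-1.5, -0.4, -3.6]
opening: 0.086
finger_force: 30.0
```

Request:
carry_out(commands=[[0.04, 0.011, 0, 0], [0.14, 0.04, 0, 0], [0.28, 0.08, 0, 0], [0.42, 0.12, 0, 0.02], [0.56, 0.16, 0, 0.04]])

```text
time_s: 7.43
ee_pos: [462.0, -170.2, 312.1]
tcp_rot: [-179.9, -0.1, 100.5]
contact_force: [0.4, -0.8, -2.8]
opening: 0.084
finger_force: 30.0
```

Request:
carry_out(commands=[[0.1, 0.02, 0, 0.01], [0.15, 0.03, 0, 0.015], [0.15, 0.03, 0, 0.015], [0.15, 0.03, 0, 0.015]])

```text
time_s: 7.77
ee_pos: [462.8, -148.8, 313.3]
tcp_rot: [-179.9, -0.0, 99.3]
contact_force: [0.2, 0.0, -4.4]
opening: 0.085
finger_force: 30.0
```

Run:
```python
from h import *
s=sense();print(s["ee_pos"],s["tcp_rot"],s["contact_force"],s["torque"])
print(mv(s["ee_pos"],s["tcp_rot"][2],[472.3,135.1,310]))
```

```text
[ 462.76383432 -148.77701926  313.29732011] [-1.79936709e+02 -2.31883896e-02  9.93460766e+01] [ 0.24532345  0.00509759 -4.43384936] [-0.06906252  0.0519052  -0.02834608]
[1.8571 0.3701 0.022 ]
```

Request:
carry_out(commands=[[0.05, 0.01, 0, 0], [0.17, 0.034, 0, 0], [0.33, 0.066, 0, 0], [0.49, 0.098, 0, 0], [0.65, 0.13, 0, 0]])

```text
time_s: 8.18
ee_pos: [466.3, -48.7, 313.7]
tcp_rot: [-180.0, -0.0, 99.2]
contact_force: [0.3, -0.7, -3.1]
opening: 0.084
finger_force: 30.0
```

Request:
carry_out(commands=[[0.16, 0.032, 0, 0], [0.32, 0.064, 0, 0], [0.48, 0.096, 0, 0], [0.64, 0.128, 0, 0], [0.8, 0.16, 0, 0]])

```text
time_s: 8.6
ee_pos: [470.7, 73.8, 313.8]
tcp_rot: [-180.0, 0.0, 99.2]
contact_force: [0.2, -0.5, -3.2]
opening: 0.083
finger_force: 30.0
```

Request:
carry_out(commands=[[0.15, 0.03, 0, 0], [0.28, 0.056, 0, 0], [0.37, 0.074, 0, 0], [0.407, 0.08, 0, 0], [0.407, 0.08, 0, 0]])

```text
time_s: 9.02
ee_pos: [472.8, 135.6, 313.7]
tcp_rot: [-180.0, 0.0, 99.3]
contact_force: [0.4, -0.6, -2.5]
opening: 0.087
finger_force: 30.0
```

Request:
carry_out(commands=[[0, 0, 0.1, 0], [0, 0, 0.2, 0], [0, 0, 0.2, 0], [0, 0, 0.2, 0]])

```text
time_s: 9.35
ee_pos: [472.7, 134.2, 284.0]
tcp_rot: [-179.9, 0.0, 99.2]
contact_force: [0.2, 0.1, -2.0]
opening: 0.081
finger_force: 30.0
```

Run:
```python
from h import *
s=sense();print(s["ee_pos"],s["tcp_rot"],s["contact_force"],s["torque"])
p=snapshot("scene");t=snapshot("top")
a=cv2.cvtColor(p["frame"],cv2.COLOR_RGB2BGR);b=cv2.cvtColor(t["frame"],cv2.COLOR_RGB2BGR)
cv2.imwrite("pics/c5.png",np.hstack([cv2.resize(a[200:350,370:550],None,fx=4,fy=4)[:, :430] if 0 else cv2.resize(a[210:350,380:540],None,fx=2.6,fy=4),cv2.resize(b[190:330,140:280],None,fx=2.6,fy=4)]))
cv2.imwrite("pics/s5.png",a);cv2.imwrite("pics/t5.png",b)
```

```text
[472.71171336 134.24705003 283.98885535] [-1.79940955e+02  1.09509462e-02  9.92256476e+01] [ 0.20679761  0.06381552 -1.99111165] [-0.03565412  0.04353393  0.02307166]
```

View pics/c5.png

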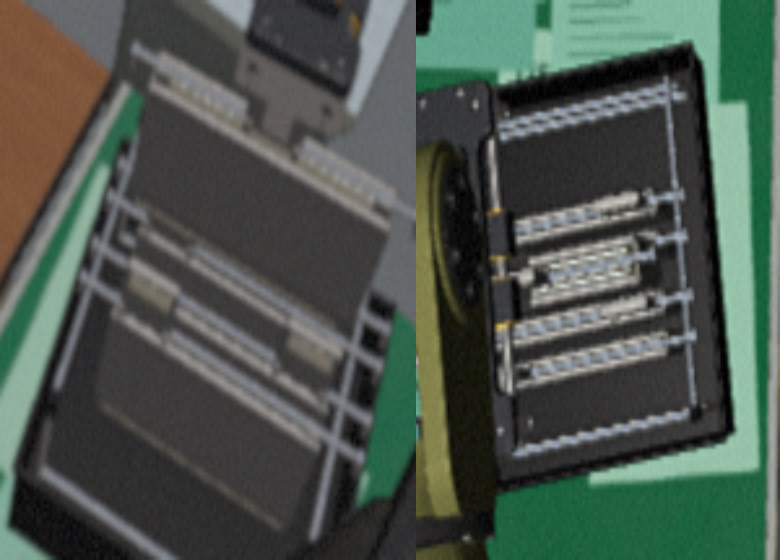

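Run:
```python
from h import *
p=snapshot("scene");t=snapshot("top")
z=276;u=np.array([np.cos(np.radians(99.2)),np.sin(np.radians(99.2))])
E=np.array([472.7,134.25])-109.5*u
print("pred R hook",E, "px top",proj(t,[*E,z]),"px scene",proj(p,[*E,z]))
print("top",ray(t,(233.8,250),z),"scene",ray(p,(433,222),z))
b=cv2.imread("pics/t5.png");a=cv2.imread("pics/s5.png")
cv2.imwrite("pics/c6.png",np.hstack([cv2.resize(b[225:285,200:250],(500,600),interpolation=cv2.INTER_CUBIC),cv2.resize(a[210:240,420:435],(300,600),interpolation=cv2.INTER_CUBIC)]))
```

```text
pred R hook [490.20699005  26.15857897] px top [231.28030417 253.36832995] px scene [432.09822524 222.60981965]
top [497.67320679  20.86627862 276.        ] scene [487.62057527  26.79119264 276.        ]
```

View pics/c6.png

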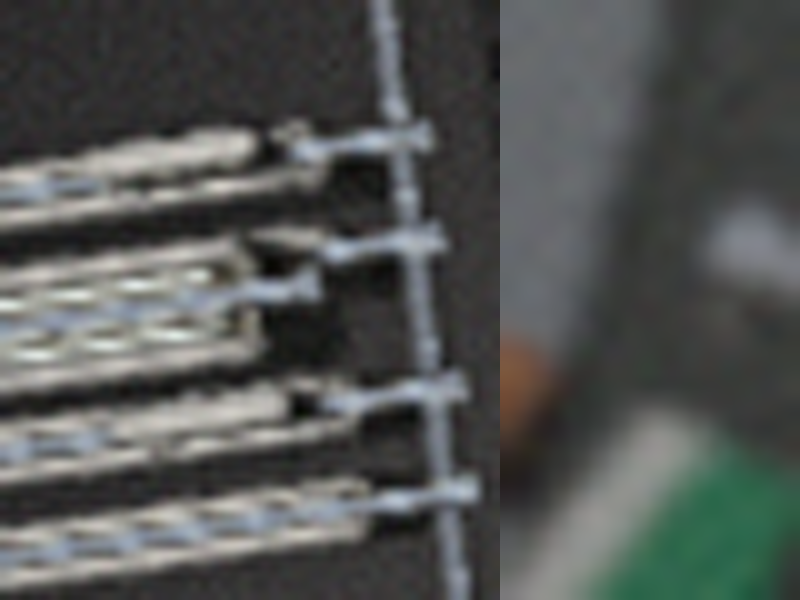

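Run:
```python
from h import *
t=snapshot("top")
f=lambda u,v:((u+.5)/10-.5+200,(v+.5)/10-.5+225)
C=np.array([488.75,137.75]);e=np.array([np.cos(np.radians(9.25)),np.sin(np.radians(9.25))]);n=np.array([-e[1],e[0]])
T=np.array([472.7,134.25])
def loc(X):
    d=np.array(X)[:2]-T;return (d@e).round(1),(d@n).round(1)
for nm,u,z in(("rail",(380,20),130),("rail",(403,200),130),("rail",(420,310),130),("rail",(432,430),130),("rail",(457,580),130),("h3",(432,243),132.5),("h2",(458,390),132.5),("h4",(422,138),132.5),("h1",(470,490),132.5),("pk",(310,287),276)):
    X=ray(t,f(*u),z);print(nm,X[:2].round(1),loc(X))
for nm,X in(("h3m",(489.8,144.6)),("h2m",(452.8,139.4)),("h3s",(490.5,143.8)),("h2s",(453,137.2))):print(nm,loc(X))
```

```text
rail [564.1  46. ] (np.float64(76.0), np.float64(-101.8))
rail [518.6  38.7] (np.float64(30.0), np.float64(-101.7))
rail [491.   33.5] (np.float64(1.9), np.float64(-102.3))
rail [461.   29.6] (np.float64(-28.4), np.float64(-101.4))
rail [423.7  22.1] (np.float64(-66.4), np.float64(-102.8))
h3 [507.8  30.5] (np.float64(17.9), np.float64(-108.0))
h2 [471.   22.8] (np.float64(-19.6), np.float64(-109.7))
h4 [534.1  33.9] (np.float64(44.5), np.float64(-108.9))
h1 [446.1  19.1] (np.float64(-44.7), np.float64(-109.4))
pk [490.4  27.8] (np.float64(0.4), np.float64(-107.9))
h3m (np.float64(18.5), np.float64(7.5))
h2m (np.float64(-18.8), np.float64(8.3))
h3s (np.float64(19.1), np.float64(6.6))
h2s (np.float64(-19.0), np.float64(6.1))
```

Request:
carry_out(commands=[[0.004, 0, 0.06, 0], [0.004, 0, 0.12, 0], [0.004, 0, 0.18, 0], [0.004, 0, 0.23, 0], [0.004, 0, 0.23, 0]])

```text
time_s: 10.02
ee_pos: [472.0, 135.6, 247.4]
tcp_rot: [-179.8, 0.0, 99.3]
contact_force: [-0.8, -0.3, -2.7]
opening: 0.085
finger_force: 30.0
```

Request:
carry_out(commands=[[0, 0, 0.02, 0], [0, 0, 0.04, 0], [0, 0, 0.06, 0], [0, 0, 0.08, 0], [0, 0, 0.1, 0]])

```text
time_s: 10.43
ee_pos: [472.7, 135.7, 234.4]
tcp_rot: [180.0, -0.0, 99.3]
contact_force: [-0.6, 0.0, -2.8]
opening: 0.087
finger_force: 30.0
```

Request:
carry_out(commands=[[0, 0, 0.02, 0], [0, 0, 0.04, 0], [0, 0, 0.06, 0], [0, 0, 0.08, 0], [0, 0, 0.1, 0]])

```text
time_s: 10.85
ee_pos: [472.7, 135.7, 219.4]
tcp_rot: [180.0, 0.0, 99.3]
contact_force: [-0.3, 0.3, -0.7]
opening: 0.085
finger_force: 30.0
```

Run:
```python
from h import *
s=sense();print(s["ee_pos"],s["contact_force"],s["torque"])
p=snapshot("scene");t=snapshot("top")
a=cv2.cvtColor(p["frame"],cv2.COLOR_RGB2BGR);b=cv2.cvtColor(t["frame"],cv2.COLOR_RGB2BGR)
cv2.imwrite("pics/c7.png",np.hstack([cv2.resize(a[220:360,390:530],(480,480)),cv2.resize(b[210:300,190:250],(320,480),interpolation=cv2.INTER_CUBIC)]))
```

```text
[472.72536468 135.71647135 219.35537006] [-0.29291208  0.27087524 -0.71508176] [-0.03256133  0.04873491  0.02940391]
```

View pics/c7.png

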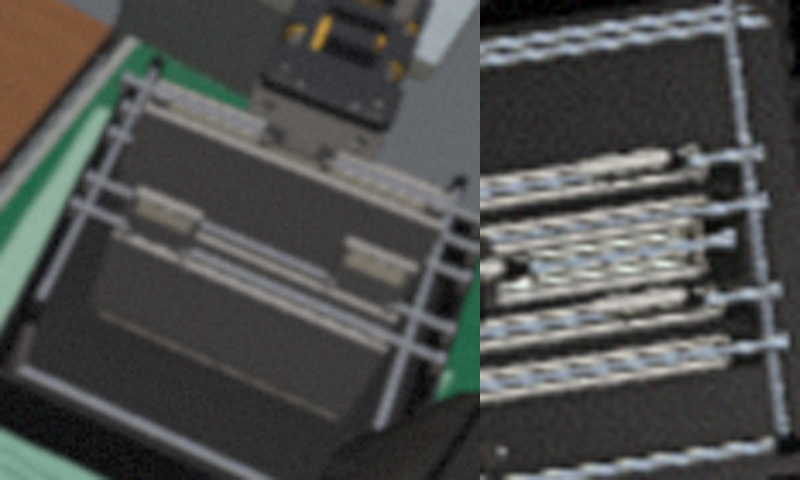

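Request:
carry_out(commands=[[0, 0, 0.015, 0], [0, 0, 0.03, 0], [0, 0, 0.045, 0], [0, 0, 0.06, 0], [0, 0, 0.075, 0]])

```text
time_s: 11.37
ee_pos: [472.7, 135.7, 208.1]
tcp_rot: [180.0, 0.0, 99.3]
contact_force: [1.0, 0.0, -2.2]
opening: 0.087
finger_force: 30.0
```

Request:
carry_out(commands=[[0, 0, 0.015, 0], [0, 0, 0.03, 0], [0, 0, 0.045, 0], [0, 0, 0.06, 0], [0, 0, 0.075, 0]])

```text
time_s: 11.78
ee_pos: [472.7, 135.7, 196.8]
tcp_rot: [180.0, 0.0, 99.3]
contact_force: [0.6, 0.7, -1.7]
opening: 0.084
finger_force: 30.0
```

Request:
carry_out(commands=[[0, 0, 0.02, 0], [0, 0, 0.04, 0], [0, 0, 0.06, 0], [0, 0, 0.08, 0], [0, 0, 0.1, 0]])

```text
time_s: 12.2
ee_pos: [472.7, 135.7, 181.7]
tcp_rot: [-180.0, 0.0, 99.3]
contact_force: [0.7, 0.4, -3.3]
opening: 0.084
finger_force: 30.0
```

Request:
carry_out(commands=[[0, 0, 0.02, 0], [0, 0, 0.04, 0], [0, 0, 0.06, 0], [0, 0, 0.08, 0], [0, 0, 0.1, 0]])

```text
time_s: 12.62
ee_pos: [472.6, 135.7, 166.7]
tcp_rot: [-180.0, 0.0, 99.3]
contact_force: [0.3, -0.9, -3.0]
opening: 0.08
finger_force: 30.0
```

Request:
carry_out(commands=[[0, 0, 0.015, 0], [0, 0, 0.03, 0], [0, 0, 0.045, 0], [0, 0, 0.06, 0], [0, 0, 0.07, 0]])

```text
time_s: 13.03
ee_pos: [472.6, 135.7, 156.3]
tcp_rot: [-180.0, 0.0, 99.3]
contact_force: [0.9, 0.2, -2.5]
opening: 0.082
finger_force: 30.0
```

Run:
```python
from h import *
s=sense();print(s["ee_pos"],s["contact_force"],s["torque"])
p=snapshot("scene");t=snapshot("top")
a=cv2.cvtColor(p["frame"],cv2.COLOR_RGB2BGR);b=cv2.cvtColor(t["frame"],cv2.COLOR_RGB2BGR)
cv2.imwrite("pics/c8.png",np.hstack([cv2.resize(a[225:335,400:540],(480,480)),cv2.resize(b[225:285,210:250],(320,480),interpolation=cv2.INTER_CUBIC)]))
```

```text
[472.60694082 135.68890015 156.26414381] [ 0.91599186  0.24779856 -2.47536992] [-0.02266819 -0.05179983  0.02296462]
```

Request:
carry_out(commands=[[0, 0, 0.007, 0], [0, 0, 0.014, 0], [0, 0, 0.021, 0], [0, 0, 0.028, 0], [0, 0, 0.035, 0]])

```text
time_s: 13.55
ee_pos: [472.6, 135.7, 151.2]
tcp_rot: [-180.0, 0.0, 99.3]
contact_force: [-0.4, -0.9, -2.9]
opening: 0.084
finger_force: 30.0
```

Request:
carry_out(commands=[[0, 0, 0.004, 0], [0, 0, 0.008, 0], [0, 0, 0.012, 0], [0, 0, 0.016, 0], [0, 0, 0.016, 0]])

```text
time_s: 13.97
ee_pos: [472.6, 135.7, 148.8]
tcp_rot: [-180.0, -0.0, 99.3]
contact_force: [0.7, 0.5, -2.0]
opening: 0.084
finger_force: 30.0
```

Request:
carry_out(commands=[[0, 0, 0.003, 0], [0, 0, 0.006, 0], [0, 0, 0.009, 0], [0, 0, 0.012, 0], [0, 0, 0.012, 0]])

```text
time_s: 14.38
ee_pos: [472.6, 135.7, 147.0]
tcp_rot: [-180.0, 0.0, 99.3]
contact_force: [0.5, 1.1, -3.1]
opening: 0.077
finger_force: 30.0
```

Request:
carry_out(commands=[[0, 0, 0.004, 0], [0, 0, 0.008, 0], [0, 0, 0.012, 0], [0, 0, 0.016, 0], [0, 0, 0.016, 0]])

```text
time_s: 14.8
ee_pos: [472.6, 135.7, 144.6]
tcp_rot: [-180.0, -0.0, 99.3]
contact_force: [0.2, -0.2, -2.8]
opening: 0.081
finger_force: 30.0
```

Request:
carry_out(commands=[[0, 0, 0.003, 0], [0, 0, 0.006, 0], [0, 0, 0.009, 0], [0, 0, 0.012, 0], [0, 0, 0.012, 0]])

```text
time_s: 15.22
ee_pos: [472.6, 135.7, 142.8]
tcp_rot: [-180.0, 0.0, 99.3]
contact_force: [0.1, 0.2, -2.4]
opening: 0.082
finger_force: 30.0
```

Request:
carry_out(commands=[[0, 0, 0.003, 0], [0, 0, 0.006, 0], [0, 0, 0.009, 0], [0, 0, 0.009, 0], [0, 0, 0.009, 0]])

```text
time_s: 15.63
ee_pos: [472.6, 135.7, 141.5]
tcp_rot: [-180.0, 0.0, 99.3]
contact_force: [-0.5, 0.8, -3.1]
opening: 0.082
finger_force: 30.0
```

Request:
carry_out(commands=[[0, 0, 0.002, 0], [0, 0, 0.004, 0], [0, 0, 0.006, 0], [0, 0, 0.006, 0]])

```text
time_s: 15.97
ee_pos: [472.6, 135.7, 140.6]
tcp_rot: [-180.0, 0.0, 99.3]
contact_force: [-0.2, 0.3, -3.0]
opening: 0.081
finger_force: 30.0
```

Request:
carry_out(commands=[[0, 0, 0.002, 0], [0, 0, 0.004, 0], [0, 0, 0.005, 0], [0, 0, 0.005, 0]])

```text
time_s: 16.3
ee_pos: [472.6, 135.7, 139.9]
tcp_rot: [-180.0, -0.0, 99.3]
contact_force: [-0.2, 0.1, -2.8]
opening: 0.087
finger_force: 30.0
```

Request:
carry_out(commands=[[0, 0, 0.002, 0], [0, 0, 0.004, 0], [0, 0, 0.006, 0], [0, 0, 0.006, 0]])

```text
time_s: 16.63
ee_pos: [472.6, 135.7, 138.9]
tcp_rot: [-180.0, -0.0, 99.3]
contact_force: [0.8, 0.8, -1.8]
opening: 0.082
finger_force: 30.0
```

Run:
```python
from h import *
s=sense();print(s["ee_pos"],s["contact_force"],s["torque"])
p=snapshot("scene");t=snapshot("top")
a=cv2.cvtColor(p["frame"],cv2.COLOR_RGB2BGR);b=cv2.cvtColor(t["frame"],cv2.COLOR_RGB2BGR)
cv2.imwrite("pics/c8.png",np.hstack([cv2.resize(a[220:345,395:535],(480,480),interpolation=cv2.INTER_CUBIC),cv2.resize(b[225:285,210:250],(320,480),interpolation=cv2.INTER_CUBIC)]))
T=np.array([472.6,135.7]);u=np.array([np.cos(np.radians(99.3)),np.sin(np.radians(99.3))])
for k in(-109.5,109.5):print(proj(p,[*(T+k*u),132.5]),proj(t,[*(T+k*u),132.5]))
```

```text
[472.62259098 135.73736574 138.9207832 ] [ 0.8147717   0.82050096 -1.83579142] [-0.05922952  0.04058843  0.00057305]
[420.31703847 264.59587002] [243.68530896 255.82496586]
[517.42900206 304.96835676] [157.45016475 268.57435717]
```

View pics/c8.png

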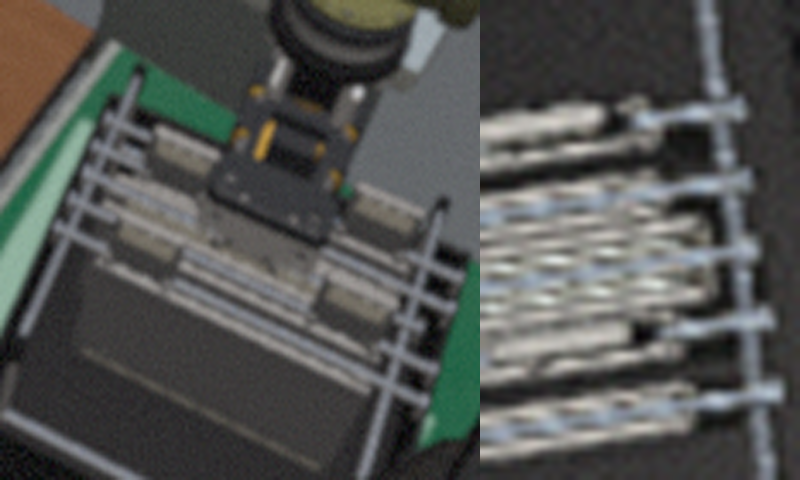

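Request:
carry_out(commands=[[0, 0, 0.002, 0], [0, 0, 0.004, 0], [0, 0, 0.004, 0], [0, 0, 0.004, 0]])

```text
time_s: 17.07
ee_pos: [472.6, 135.7, 138.4]
tcp_rot: [-180.0, 0.0, 99.3]
contact_force: [-0.2, -1.3, -2.3]
opening: 0.086
finger_force: 30.0
```

```bash
python3 -c "
from h import *
F=[]
for i in range(8): snapshot('top'); s=sense(); F.append(list(s['contact_force'])+list(s['torque']))
print(np.mean(F,0).round(2),s['ee_pos'])"
```

```text
[-0.04  0.17 -2.59 -0.06  0.05 -0.  ] [472.64036597 135.70331438 138.39926727]
```

Request:
carry_out(commands=[[0, 0, 0.002, 0], [0, 0, 0.004, 0], [0, 0, 0.006, 0], [0, 0, 0.006, 0]])

```text
time_s: 17.8
ee_pos: [472.8, 135.7, 137.9]
tcp_rot: [180.0, -0.0, 99.3]
contact_force: [-2.7, 0.3, 5.3]
opening: 0.085
finger_force: 30.0
```

```bash
cat > f.py <<'E'
from h import *
F=[]
for i in range(6): snapshot('top'); s=sense(); F.append(list(s['contact_force'])+list(s['torque']))
print(np.mean(F,0).round(2),s['ee_pos'].round(2),s['tcp_rot'].round(2),s['opening'])
E
python3 f.py
```

```text
[-2.55 -0.47  5.27 -0.17  0.6   0.02] [472.78 135.73 137.92] [179.97   0.    99.28] 0.08415645023381381
```

Request:
carry_out(commands=[[0, 0, -0.006, 0], [0.005, 0, -0.006, 0], [0.01, 0, -0.006, 0], [0.014, 0, -0.006, 0], [0.014, 0, -0.006, 0]])

```text
time_s: 18.52
ee_pos: [472.5, 136.6, 138.1]
tcp_rot: [-180.0, 0.1, 99.3]
contact_force: [1.3, -11.1, -1.6]
opening: 0.084
finger_force: 30.0
```

```bash
python3 f.py
```

```text
[  1.57 -11.44  -1.88  -1.83  -0.23   0.03] [472.47 136.62 138.13] [-1.7998e+02  1.2000e-01  9.9260e+01] 0.0841917408594815
```

Request:
carry_out(commands=[[-0.006, 0, 0, 0], [-0.014, 0, 0, 0], [-0.02, 0, 0, 0], [-0.026, 0, 0, 0], [-0.026, 0, 0, 0]])

```text
time_s: 19.23
ee_pos: [472.9, 133.9, 138.3]
tcp_rot: [-180.0, -0.0, 99.3]
contact_force: [0.2, -0.1, -2.6]
opening: 0.083
finger_force: 30.0
```

```bash
python3 f.py
```

```text
[ 0.41 -0.31 -2.44 -0.07 -0.02 -0.02] [472.92 133.99 138.37] [-180.     -0.     99.29] 0.08363185025587096
```

Request:
carry_out(commands=[[-0.003, 0, 0, 0], [-0.006, 0, 0, 0], [-0.009, 0, 0, 0], [-0.009, 0, 0, 0]])

```text
time_s: 19.87
ee_pos: [473.0, 133.3, 138.3]
tcp_rot: [-180.0, -0.1, 99.3]
contact_force: [-0.8, 7.7, -4.8]
opening: 0.083
finger_force: 30.0
```

```bash
python3 f.py
```

```text
[-0.26  7.27 -4.46  1.21  0.11  0.  ] [472.98 133.35 138.28] [-1.800e+02 -8.000e-02  9.929e+01] 0.08303513030762706
```

Request:
carry_out(commands=[[0.006, 0, 0, 0], [0.014, 0, 0, 0], [0.014, 0, 0.002, 0], [0.014, 0, 0.004, 0], [0.014, 0, 0.004, 0]])

```text
time_s: 20.58
ee_pos: [472.9, 134.7, 138.1]
tcp_rot: [180.0, -0.0, 99.3]
contact_force: [-0.3, 1.0, 0.7]
opening: 0.082
finger_force: 30.0
```

```bash
python3 f.py
```

```text
[-1.54  1.11  2.34  0.12  0.37  0.01] [472.9 134.7 138. ] [179.98  -0.    99.28] 0.08298015056213763
```

Request:
carry_out(commands=[[0, 0, 0, 0], [0, 0, 0, 0], [0, 0, 0, 0], [0, 0, 0, 0], [0, 0, 0, 0]], hand=-0.68)

```text
time_s: 21.3
ee_pos: [472.8, 134.6, 137.8]
tcp_rot: [-180.0, 0.0, 99.3]
contact_force: [-0.2, 0.2, 0.7]
opening: 0.164
finger_force: 0.0
```

```bash
python3 f.py
```

```text
[-0.4  -0.08 -0.13 -0.08  0.07  0.  ] [472.83 134.68 137.79] [180.     0.    99.28] 0.15823092989488957
```

Released with no force on the tool. Now I'll rise slowly.

Request:
carry_out(commands=[[0, 0, -0.02, 0], [0, 0, -0.05, 0], [0, 0, -0.08, 0], [0, 0, -0.11, 0], [0, 0, -0.14, 0]])

```text
time_s: 22.02
ee_pos: [472.9, 134.7, 159.5]
tcp_rot: [180.0, -0.0, 99.3]
contact_force: [-0.1, -1.2, -0.1]
opening: 0.161
finger_force: 0.0
```

Request:
carry_out(commands=[[0, 0, -0.04, 0], [0, 0, -0.1, 0], [0, 0, -0.17, 0], [0, 0, -0.25, 0], [0, 0, -0.35, 0]])

```text
time_s: 22.43
ee_pos: [472.6, 134.6, 212.3]
tcp_rot: [-180.0, -0.0, 99.3]
contact_force: [0.9, 0.3, -0.2]
opening: 0.158
finger_force: 0.0
```

Request:
carry_out(commands=[[0, 0, -0.2, 0], [0, 0, -0.4, 0], [0, 0, -0.6, 0], [0, 0, -0.7, 0], [0, 0, -0.7, 0]])

```text
time_s: 22.85
ee_pos: [473.5, 134.8, 320.7]
tcp_rot: [179.6, -0.0, 99.3]
contact_force: [0.3, -0.1, 0.8]
opening: 0.161
finger_force: 0.0
```

Request:
carry_out(commands=[[-0.2, 0, 0, 0], [-0.4, 0, 0, 0], [-0.6, 0, 0, 0], [-0.8, 0, 0, 0], [-0.95, 0, 0, 0]])

```text
time_s: 23.27
ee_pos: [495.6, -7.9, 315.8]
tcp_rot: [-179.9, -0.0, 99.2]
contact_force: [1.3, 0.6, 0.1]
opening: 0.16
finger_force: 0.0
```

Request:
carry_out(commands=[[-0.2, 0, 0, 0], [-0.4, 0, 0, 0], [-0.6, 0, 0, 0], [-0.8, 0, 0, 0], [-0.8, 0, 0, 0]])

```text
time_s: 23.68
ee_pos: [515.0, -128.3, 315.1]
tcp_rot: [-179.9, -0.0, 99.1]
contact_force: [0.5, 0.3, 0.2]
opening: 0.158
finger_force: 0.0
```

Run:
```python
from h import *
p=snapshot("scene");t=snapshot("top");save(p,"s9");save(t,"t9")
T=np.array([472.85,134.8]);n=np.array([-.1613,.9869]);e=np.array([.9869,.1613])
for nm,q in(("s",p),("t",t)):
    for th,z in(("tab",151),("pocket",26),("hung_1",26)):
        for d in spot_point(q,th)[:5]:
            X=ray(q,d["centre"],z);D=X[:2]-T;print(nm,th,round(d["confidence"],2),X[:2].round(1),"along x %.1f y %.1f"%(D@e,D@n))
# rectified view at bar height z=132 of the top camera, 2px/mm, box axes
g=np.mgrid[-120:120.:.5,-140:140.:.5];
def rect(q,z):
    K,M,c=cam(q);X=T[None,None]+g[0][::-1][...,None]*e-g[1][...,None]*n
    X=np.dstack([X,np.full(X.shape[:2],z)])-c;u=(X@M)@K.T;u=(u/u[...,2:])[...,:2].astype(np.float32)
    return cv2.remap(cv2.cvtColor(q["frame"],cv2.COLOR_RGB2GRAY),u[...,0],u[...,1],cv2.INTER_CUBIC)
for nm,q in(("s",p),("t",t)):
    I=rect(q,132.0).astype(float)
    for side in(-1,1):
        # brightness profile along x just outside the rail (y 107..110 from middle): the hooks' ends
        for lo,hi in((107,110),(113,117)):
            cols=[int((-side*v+140)*2) for v in(lo,hi)];c=sorted(cols)
            pr=I[:,c[0]:c[1]].mean(1);x=g[0][::-1,0]
            m=[(float(x[i]),int(pr[i])) for i in range(3,len(x)-3) if pr[i]==pr[i-3:i+4].max() and pr[i]>np.median(pr)+15]
            print(nm,"side",side,(lo,hi),m)
```

```text
s tab 0.81 [466.2 126. ] along x -8.0 y -7.6
s hung_1 0.69 [514.2 144.8] along x 42.4 y 3.2
t tab 0.55 [474.3 138.6] along x 2.1 y 3.5
t tab 0.34 [ 615.3 -131.4] along x 97.6 y -285.7
t pocket 0.93 [471.1 136.4] along x -1.5 y 1.9
t hung_1 0.97 [493.6 151.4] along x 23.1 y 13.0
t hung_1 0.9 [525.8 154.5] along x 55.4 y 11.0
t hung_1 0.78 [428.1 139. ] along x -43.5 y 11.3
t hung_1 0.66 [446.2 133.6] along x -26.5 y 3.1
s side -1 (107, 110) [(45.0, 128), (22.5, 128), (0.0, 131), (-21.5, 130), (-22.0, 130), (-45.0, 126), (-45.5, 126), (-70.0, 103), (-70.5, 103), (-77.5, 96)]
s side -1 (113, 117) [(45.0, 99), (21.0, 86), (0.5, 88), (-21.5, 92), (-22.0, 92), (-45.5, 83), (-73.0, 84), (-73.5, 84), (-74.0, 84), (-78.5, 86), (-79.0, 86), (-79.5, 86), (-84.0, 85), (-84.5, 85), (-95.0, 85)]
s side 1 (107, 110) [(45.5, 128), (22.5, 127), (0.0, 130), (-0.5, 130), (-21.5, 129), (-45.0, 126), (-73.0, 106), (-73.5, 106), (-82.5, 105), (-83.0, 105), (-88.5, 102), (-89.0, 102), (-103.5, 107), (-104.0, 107), (-112.5, 105), (-116.0, 104), (-116.5, 104)]
s side 1 (113, 117) [(45.5, 128), (45.0, 128), (
[... 222 characters left out ...]
), (-113.5, 106)]
t side -1 (107, 110) [(114.0, 100), (108.5, 123), (55.0, 132), (54.5, 132), (50.5, 140), (50.0, 140), (43.5, 137), (43.0, 137), (37.5, 137), (32.5, 139), (20.0, 142), (15.0, 136), (-45.0, 97), (-47.0, 97), (-84.0, 105), (-92.0, 110), (-95.5, 113)]
t side -1 (113, 117) [(107.0, 167), (64.0, 140), (59.5, 136), (54.5, 136), (54.0, 136), (49.5, 138), (49.0, 138), (41.5, 138), (36.5, 140), (36.0, 140), (32.0, 140), (-48.5, 95), (-49.5, 95), (-88.0, 111), (-95.0, 118), (-98.5, 123), (-99.0, 123)]
t side 1 (107, 110) [(45.5, 185), (22.0, 174), (0.0, 156), (-21.5, 144), (-45.0, 139), (-117.5, 73)]
t side 1 (113, 117) [(45.5, 143), (23.0, 148), (1.5, 69), (-22.0, 150), (-44.5, 173)]
```

```bash
python3 -c "
from plant import *
print(close_job())"
```

```text
the job is handed in; nothing more can be done
None
```

The loose pocket hangs fully home in the gap with both hooks straddling the rails; nothing was forced (heaviest push felt about 12 N), the four other pockets are still on their hooks, and the job was handed in at about 24 s.

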